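Free the cam and square a gift case in the ribbon jig

TASK

On the ribbon-tying jig, push the red lever post round with closed fingertips until the lever points at the red mark on the base, so that the cam's low side faces the follower bar. Only then push the blue plate of the slide forward, fully home, so that the slide presses the dark gift case square against the wooden fence. Grasp nothing, do not touch or lift the gift case itself, leave the things round the jig where they are, and finish clear of everything.

Things in the scene. Friction and masses are not known exactly. Their poses are not given: they have to be found in the camera images.
- jig: Ribbon jig fixed to the table: plywood base 265 x 190 x 12 mm. Origin: under the cam pivot, at table height; x = forward, from blue plate to fence, y left, z up. Base x -85 to +180, y -95 to +95 mm. Wooden fence at the far end: near face at x +162 mm, top 57 mm above the table. Red mark on the base at x 0, y -81 mm.
- cam (a joint): Angle (rad) of the brass cam disc (radius 26 mm, centre 13 mm off its upright pivot), anticlockwise from above. 0 = low side to the follower bar, lever at the red mark (jig -y); the lever points at (value - pi/2) from jig +x. Range -0.35 (stop just past the mark, still low) to 2.9; starts at 1.9 to 2.8, blocking the slide: turn it clockwise. Stays where left; the post needs about 3 N.
- lever_post (a point): Top centre of the red upright post on the cam lever: 14 mm diameter, 48 mm from the pivot, 44 to 92 mm above the table. The flat lever under it, 36 to 44 mm high, reaches 54 mm from the pivot. Push the post along its arc with closed fingers, tips about 60 mm above the table (the gift case's top is at 54 mm).
- slide (a joint): Travel (m) of the aluminium follower slide along jig +x: 0 = back, 0.026 = home (end stop). Starts at 0 to 0.001. About 3 N of friction, no spring: it stays where left. With the cam within about 0.4 rad of low it goes all the way; otherwise its follower bar meets the cam.
- push_plate (a point): Middle of the rear face (facing jig -x, the robot) of the slide's upright blue plate, 50 mm above the table; at x -62 mm of the jig at slide 0. Plate 75 mm wide (jig y), 15 to 75 mm above the table. Push it along jig +x. Behind it is only the base, 12 mm high. The slide's presser, 34 mm high, front face at jig x +72 mm at slide 0, pushes the case.
- gift_case: Loose dark blue-black card gift case, 62 x 175 x 42 mm (its x, y, z), lying on the jig base between presser and fence, slightly askew. Origin: centre of its underside, 12 mm above the table. Squared against the fence, its centre is at jig x = 129 to 131 mm. Only the slide is to move it.
- tape: Loose brown tape roll, 92 mm across, 48 mm high, on the table right of the jig; leave alone. Origin: centre of underside.
- tulip: Loose white tulip-shaped cup, 74 mm across, 87 mm high, right of the jig; leave alone. Origin: centre of underside.
- bird: Loose blue-grey and white bird ornament, 36 x 64 x 45 mm, left of the jig's far end; leave alone. Origin: centre of underside.
- candle: Loose striped candle jar, 61 mm across, 60 mm high, farther right; leave alone. Origin: centre of underside.
- pot: Loose speckled small pot, 55 mm across, 37 mm high, farther left; leave alone. Origin: centre of underside.

How it is judged:
By the outcome, as a careful person would: the job done as asked, in the order asked, and still so for the second after the job is handed in, with the robot touching nothing.
It also fails if it takes over 53 s, if anything falls off the work surface, if the arm or the gripper's body presses on something with over 40 N, if the wrist force passes 120 N, or if a joint passes its speed limit or range.

ROBOT

A 6-joint arm with a two-finger parallel gripper is mounted at the origin on a cart in front of the work surface, level with it; the furniture and walls round the work are solid. World frame = base frame: x ahead of the robot, y to its left, z up, the work surface at z = 0. Lengths are in m, angles in rad, forces in N, time in s.
With the tool pointing down it reaches from about 0.275 to 0.85 m from the base axis. Payload 19 kg.
Tool frame: the origin (TCP) lies midway between the tips of the shut fingers; the grasp point (between the pads) lies 19 mm behind it; z points along the fingers, y is the line along which they close (so a half turn about z gives the same grasp; the last joint's range is limited). The gripper opens to 85 mm and grips with 20 to 120 N. Pads are 22 mm wide; open, the fingers measure 114 mm over their backs; the gripper's body (76 mm by 85 mm) begins 54 mm behind the grasp point. The pads swing forward as they close: fully open they stand 13 mm farther back than shut.
Start: joints at [1.016, 0.15, 1.437, -0, 1.554, -0.134], TCP at [0.235, 0.525, 0.231] pointing down, gripper open.
Joint ranges: [-2.8, 2.8], [-0.68, 2.1], [0.12, 2.68], [-1.39, 4.53], [0.16, 2.79], [-2.81, 2.81]. Speed limits (rad/s): [1.89, 1.89, 2.22, 3.01, 3.01, 3.01].

INTERFACE

Orientations are given as a unit quaternion [w, x, y, z].
In Python, from station import sensors, eyes, job gives the robot as it stands.
- The arm moves only by the tool servo_tool, never from a script. Its argument "steps" is a list that holds one entry, the list of rows, each a list of 7 numbers: the opening, from 0 (shut) to 1 (fully open), then the shift along the world's x, y, z in mm, then the turn, a rotation vector about the world's x, y, z in degrees. In form: [[[gripper, dx, dy, dz, ax, ay, az], ...]]. A call has 1 to 20 rows; each row is the pose to reach, as a shift and turn from the pose commanded when the call began; what a row does not reach only later rows make up. A row lasts 1/10 s, in which the tool goes at most 50 mm and 8.59 degrees, less where a joint would pass 70% of its speed; a pose out of reach is approached as far as the arm can. A call with a gripper value outside its range is refused whole. The fingers move at their own pace and stop on an object; the grip force is fixed at half the most. Time passes only in rows, so rows that repeat a pose let the fingers close. It gives the time, the measured TCP pose, the force, the opening and the grip force at its end, in the units of the state.
- sensors.get_obs(): the state, without advancing time (a new reading comes with each control period).
- eyes.capture(name): name is "scene" or "side" or "wrist"; returns a dict with "img" (384x512x3 uint8, blue, green, red), "fx", "fy", "cx", "cy" (pixels), "R" (3x3) and "t" (3): a world point X has camera coordinates R X + t; the wrist camera has in their place "hand_eye" (4x4, takes a point from camera to tool coordinates, whose origin is the TCP and whose axes are the flange's). Camera axes: x right, y down, z forward; pixel columns grow to the right and rows downward; lengths in m; the calibration is good to about 2 mm. A picture is of the moment at which its call begins: read the wrist's pose just before it. There is no depth.
- job.job_done(): hands the job in; it is judged then, once.
Trained networks look in the newest picture that a camera, given by its name, has taken for a name from the list of things; names that differ only in an ending like _2 or _b are one class to them, and where a whole thing is asked for, a point or a joint stands for the part that bears it (a point fixed in the world has none). Each returns a list of dicts, best first, with "p" (0 to 1); they miss things now and then, are a little off and sometimes report something else, mostly with a low value. They report only what shows in the picture. A call takes as long as a camera call.
- eyes.outline_of(camera, query): "region" (384x512 bool, what is visible of it) and "rect" ([left, top, right, bottom] in pixels, round what is visible of it).
- eyes.tip_of(camera, query): "uv" ([column, row] in pixels: a listed point, or the origin of a listed thing).
The state is a dict: "t": time; "q": joint angles; "dq": joint speeds; "effort": joint torques, N m; "position": TCP position; "tcp_rot": TCP orientation; "ft_force": force on the tool from outside, world axes, zero at the start; "ft_torque": the same for the moment, N m; "finger_gap": finger opening in m; "gripper_force": force on a finger pad.
Only numpy, scipy, OpenCV 4.12 (cv2) and the standard library are available. Lean on these libraries where they do the work, as an engineer would, in place of code of your own. Each camera call takes 0.05 s, during which the arm holds its last target. There are 200 camera calls.

## Working session

There is one attempt and no reset: what is moved stays moved. The work goes in short steps, Python scripts to look and compute and a tool call to move; the robot and the scene stay as the last step left them, time stands still between calls to the robot, and variables do not carry over. Pictures are saved under pics/ and viewed, at most 10 in all, crops included, and the job is handed in when it is done.

Besides the shell and the picture viewer there is one more tool, called after "Call:" as a command line: name --argument value ..., lists and objects as JSON in quotes. servo_tool: Moves the arm, as the interface text tells. Its arguments: {"type":"object","properties":{"steps":{"type":"array","items":{"type":"array","items":{"type":"array","items":{"type":"number"}}}}},"required":["steps"]}

```bash
mkdir -p pics; cat > h.py <<'E'
import numpy as np,cv2
from station import sensors,eyes,job
def cap(n):
    o=sensors.get_obs(); c=eyes.capture(n); c['o']=o; return c
def ray(c,uv):
    d=np.array([(uv[0]-c['cx'])/c['fx'],(uv[1]-c['cy'])/c['fy'],1]); R=c['R'];return -R.T@c['t'],R.T@d
def onz(c,uv,z):
    p,d=ray(c,uv); return p+d*(z-p[2])/d[2]
def tri(cs,uvs):
    A=np.zeros((3,3));b=np.zeros(3);L=[]
    for c,u in zip(cs,uvs):
        p,d=ray(c,u);d=d/np.linalg.norm(d);P=np.eye(3)-np.outer(d,d);A+=P;b+=P@p;L.append((p,P))
    x=np.linalg.solve(A,b);return x,[np.linalg.norm(P@(x-p)) for p,P in L]
E
python3 - <<'E'
from h import *
np.set_printoptions(precision=4,suppress=True)
C={n:cap(n) for n in('scene','side')}
ims=[C[n]['img'] for n in C]
cv2.imwrite('pics/a.png',cv2.resize(C['scene']['img'],(768,576)));cv2.imwrite('pics/b.png',cv2.resize(C['side']['img'],(768,576)))
for q in['jig','lever_post','push_plate','gift_case','tape','tulip','bird','candle','pot']:
    r={}
    for n in C:
        t=eyes.tip_of(n,q)
        if t: r[n]=t[0]['uv'];print(q,n,t[0]['p'],np.round(t[0]['uv'],1))
    if len(r)==2: print('  tri',*tri([C[n] for n in r],list(r.values())))
o=sensors.get_obs();print(o['t'],o['tcp_rot'],o['position'])
E
```

```text
jig scene 0.89 [244.9 219.2]
jig side 0.88 [265.4 208.1]
  tri [ 0.4904 -0.05   -0.0058] [np.float64(0.002215306986410494), np.float64(0.002215306986410507)]
lever_post scene 0.59 [244.5 188.3]
lever_post side 0.64 [259.3 189.1]
  tri [ 0.5072 -0.0168  0.0925] [np.float64(0.0009178548306525072), np.float64(0.0009178548306525848)]
push_plate scene 0.79 [227.8 215.1]
push_plate side 0.6 [283.  196.2]
  tri [ 0.4244 -0.0581  0.0471] [np.float64(0.0028999590159255457), np.float64(0.0028999590159256177)]
gift_case scene 0.78 [275.7 205.2]
gift_case side 0.9 [240.8 204.6]
  tri [ 0.5974 -0.0553  0.0027] [np.float64(0.010046220874963731), np.float64(0.010046220874963655)]
tape scene 0.71 [254.7 256.1]
tape side 0.78 [287.5 189.2]
  tri [ 0.4324 -0.2133 -0.0065] [np.float64(0.004316753840941981), np.float64(0.004316753840942003)]
tulip scene 0.56 [292.8 234.2]
tulip side 0.62 [252.6 187.7]
  tri [ 0.5778 -0.1977 -0.0023] [np.float64(0.0014194580169880305), np.float64(0.0014194580169880715)]
bird scene 0.63 [248.3 188.9]
bird side 0.6 [237.  223.6]
  tri [ 0.5724  0.0786 -0.0001] [np.float64(0.005004178533402329), np.float64(0.005004178533402329)]
candle scene 0.78 [314.6 305.7]
candle side 0.72 [290.8 188.5]
  tri [ 0.4817 -0.4131 -0.0925] [np.float64(0.03094081418536346), np.float64(0.030940814185363357)]
pot scene 0.56 [168.  151.1]
pot side 0.63 [249.9 301.6]
  tri [ 0.4293  0.4674 -0.002 ] [np.float64(0.0025478768818232534), np.float64(0.0025478768818232235)]
1.0 [-0.      0.2088  0.9779 -0.0001] [0.2349 0.5248 0.2312]
```

View pics/a.png

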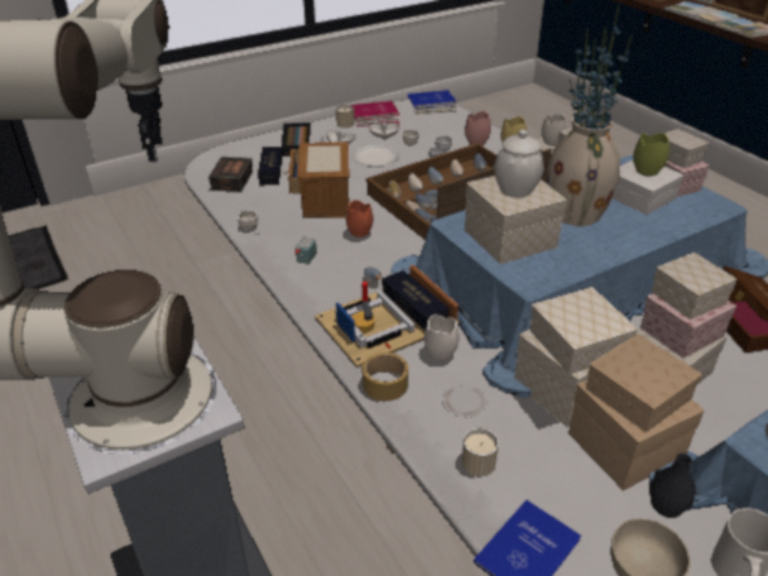

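View pics/b.png

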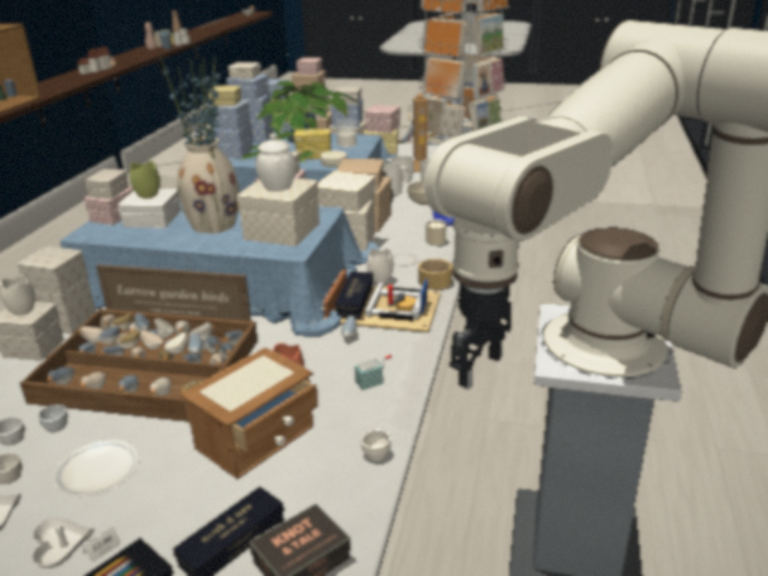

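The jig is centred near (0.49, -0.05), with the lever post on the left-far side of the pivot. The scene picture shows the red post at about (365,290) and the blue plate at (345,320). I'll move the wrist camera over it, shut the fingers on the way and look closer.

Call:
servo_tool --steps '[[[0, 0, -50, 30, 0, 0, -8], [0, 20, -100, 60, 0, 0, -16], [0, 40, -150, 90, 0, 0, -24], [0, 60, -200, 110, 0, 0, -32], [0, 80, -250, 110, 0, 0, -40], [0, 100, -300, 110, 0, 0, -48], [0, 120, -350, 110, 0, 0, -56], [0, 130, -400, 110, 0, 0, -60], [0, 140, -450, 110, 0, 0, -60], [0, 145, -500, 110, 0, 0, -60], [0, 145, -540, 110, 0, 0, -60], [0, 145, -575, 110, 0, 0, -60], [0, 145, -575, 110, 0, 0, -60], [0, 145, -575, 110, 0, 0, -60]]]'

```text
t: 2.4
position: [0.3798, -0.0529, 0.3411]
tcp_rot: [-0.0, 0.671, 0.741, -0.0]
ft_force: [0.2, 0.9, -0.5]
finger_gap: 0.0001
gripper_force: 0.0
```

```bash
cat >> h.py <<'E'
from scipy.spatial.transform import Rotation as Rn
def wcap():
    c=cap('wrist');o=c['o'];T=np.eye(4);w,x,y,z=o['tcp_rot'];T[:3,:3]=Rn.from_quat([x,y,z,w]).as_matrix();T[:3,3]=o['position']
    W=np.linalg.inv(T@c['hand_eye']);c['R']=W[:3,:3];c['t']=W[:3,3];return c
E
python3 - <<'E'
from h import *
np.set_printoptions(precision=4,suppress=True)
c=wcap();print(c['o']['t'],c['o']['position'],c['o']['tcp_rot'],c['o']['q'],c['o']['finger_gap'])
print(-c['R'].T@c['t'],c['R'])
cv2.imwrite('pics/c.png',cv2.resize(c['img'],(768,576)))
for q,z in[('jig',0),('lever_post',.092),('push_plate',.05),('gift_case',.012),('tape',0),('tulip',0),('bird',0)]:
    t=eyes.tip_of('wrist',q)
    if t: print(q,t[0]['p'],t[0]['uv'],onz(c,t[0]['uv'],z))
E
```

```text
2.4 [ 0.3798 -0.0529  0.3411] [-0.0001  0.6714  0.7411 -0.0003] [-0.3396 -0.2688  1.615  -0.0005  1.7958 -0.4382] 8.957747295001762e-05
[0.3736 0.0194 0.4835] [[ 0.995   0.0995 -0.0005]
 [ 0.0955 -0.9532  0.2868]
 [ 0.0281 -0.2854 -0.958 ]]
jig 0.6 [322.3, 156.2] [ 0.4871 -0.0546  0.    ]
lever_post 0.74 [356.1, 138.0] [ 0.5063 -0.0119  0.092 ]
push_plate 0.64 [289.2, 160.2] [ 0.4267 -0.0579  0.05  ]
gift_case 0.8 [391.8, 166.7] [ 0.6012 -0.0586  0.012 ]
tape 0.64 [278.2, 245.3] [ 0.4331 -0.2259  0.    ]
tulip 0.68 [356.2, 245.9] [ 0.576  -0.2128  0.    ]
bird 0.72 [394.9, 72.0] [0.5775 0.0863 0.    ]
```

View pics/c.png

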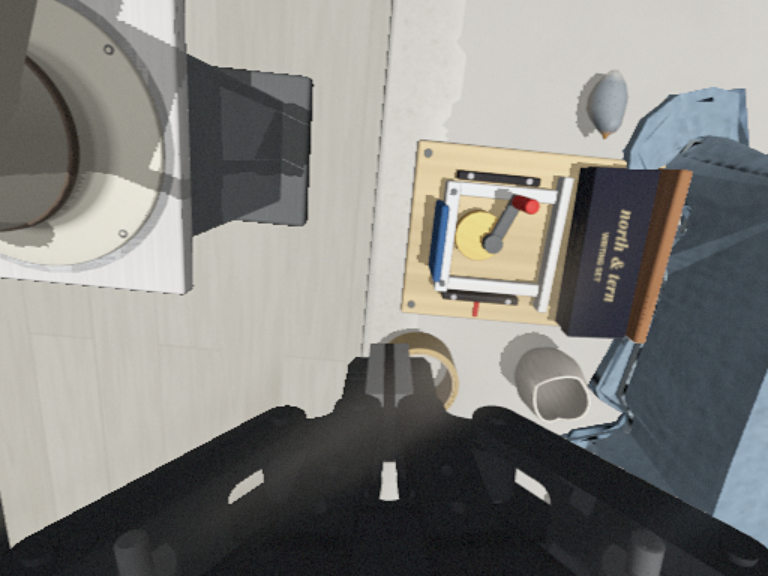

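The wrist view, in display pixels at 1.5x, shows:
- Base near corners at (418,140) and (403,312).
- Red mark at (476,309).
- Cam hub at (492,243).
- Post top at (531,207).
- Blue plate from (441,202) to (434,280).
- Tape and tulip are to the right of the jig.

```bash
python3 - <<'E'
from h import *
np.set_printoptions(precision=4,suppress=True)
c=wcap()
P=lambda u,v,z:onz(c,(u/1.5,v/1.5),z)
obs=[((-.085,.095),P(418,140,.012)),((-.085,-.095),P(403,312,.012)),((0,-.081),P(476,309,.012)),((0,0),P(492,243,.046))]
A=np.array([a for a,_ in obs]);B=np.array([b[:2] for _,b in obs]);print(B)
a=A-A.mean(0);b=B-B.mean(0);th=np.arctan2((a[:,0]*b[:,1]-a[:,1]*b[:,0]).sum(),(a*b).sum())
R=np.array([[np.cos(th),-np.sin(th)],[np.sin(th),np.cos(th)]]);t=B.mean(0)-R@A.mean(0)
print('yaw',np.degrees(th),'piv',t,'res',B-A@R.T-t)
for n,p in[('post',P(531,207,.092)),('platL',P(447,203,.075)),('platR',P(432,280,.075)),('fenceL',P(692,171,.057)),('fenceR',P(640,342,.057)),('caseNL',P(585,168,.054)),('caseNR',P(569,331,.054)),('platetip',onz(c,(289.2,160.2),.05))]:
    j=R.T@(p[:2]-t);print(n,p,'jig',j,np.degrees(np.arctan2(j[1],j[0])))
E
```

```text
[[ 0.4016  0.0406]
 [ 0.4078 -0.1473]
 [ 0.4906 -0.1348]
 [ 0.4868 -0.0514]]
yaw 1.461738162595101 piv [ 0.4887 -0.0519] res [[ 0.0003 -0.0003]
 [ 0.0017  0.0018]
 [-0.0001 -0.002 ]
 [-0.0019  0.0005]]
post [ 0.5037 -0.0079  0.092 ] jig [0.0161 0.0436] 69.66980256690792
platL [ 0.4314 -0.0138  0.075 ] jig [-0.0563  0.0395] 144.94168905241642
platR [ 0.4275 -0.0887  0.075 ] jig [-0.0621 -0.0352] -150.43584548220718
fenceL [0.6602 0.0386 0.057 ] jig [0.1738 0.0861] 26.35908754292441
fenceR [ 0.6586 -0.1382  0.057 ] jig [ 0.1676 -0.0906] -28.393533293539342
caseNL [0.5601 0.0307 0.054 ] jig [0.0736 0.0807] 47.659864790283706
caseNR [ 0.5823 -0.1349  0.054 ] jig [ 0.0914 -0.0854] -43.026182617383604
platetip [ 0.427  -0.0542  0.05  ] jig [-0.0617 -0.0007] -179.35064242209256
```

Call:
servo_tool --steps '[[[0, 40, 30, -30, 0, 0, 0], [0, 80, 50, -60, 0, 0, 0], [0, 92, 57, -100, 0, 0, 0], [0, 92, 57, -140, 0, 0, 0], [0, 92, 57, -180, 0, 0, 0], [0, 92, 57, -220, 0, 0, 0], [0, 92, 57, -250, 0, 0, 0], [0, 92, 57, -270, 0, 0, 0], [0, 92, 57, -281, 0, 0, 0], [0, 92, 57, -281, 0, 0, 0]]]'

```text
t: 3.85
position: [0.4714, 0.0071, 0.0594]
tcp_rot: [-0.001, 0.67, 0.743, -0.001]
ft_force: [0.4, -0.2, 0.6]
finger_gap: -0.0
gripper_force: 0.0
```

```bash
python3 - <<'E'
from h import *
np.set_printoptions(precision=4,suppress=True)
c=wcap();p=c['o']['position'];print(p,c['o']['ft_force'])
cv2.imwrite('pics/d.png',cv2.resize(c['img'],(768,576)))
th=np.radians(1.46);R=np.array([[np.cos(th),-np.sin(th)],[np.sin(th),np.cos(th)]]);t=np.array([.4887,-.0519])
for f in range(70,-101,-10):
    a=np.radians(f);j=.048*np.array([np.cos(a),np.sin(a)])-.0215*np.array([np.sin(a),-np.cos(a)])
    print(f,np.round((R@j+t-p[:2])*1000))
E
```

```text
[0.4714 0.0071 0.0594] [ 0.3681 -0.1647  0.6143]
70 [12. -7.]
60 [21. -7.]
50 [30. -8.]
40 [ 39. -11.]
30 [ 47. -16.]
20 [ 54. -21.]
10 [ 60. -28.]
0 [ 65. -36.]
-10 [ 68. -45.]
-20 [ 70. -54.]
-30 [ 70. -63.]
-40 [ 68. -72.]
-50 [ 65. -81.]
-60 [ 61. -89.]
-70 [ 55. -96.]
-80 [  48. -102.]
-90 [  40. -106.]
-100 [  31. -110.]
```

View pics/d.png

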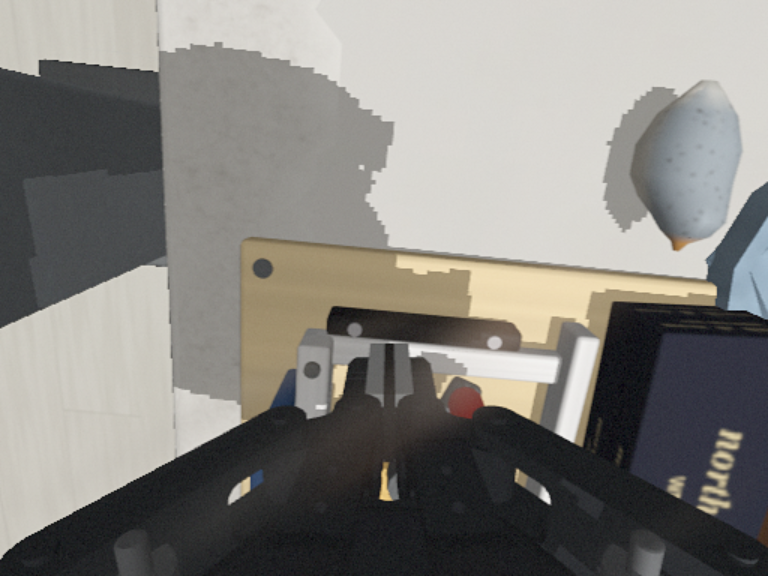

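Fingers are down beside the post: tips at display (390,370), post at (465,403) to the right and clear of everything else. Pushing round the first part of the arc.

Call:
servo_tool --steps '[[[0, 6, -7, 0, 0, 0, 0], [0, 12, -7, 0, 0, 0, 0], [0, 21, -7, 0, 0, 0, 0], [0, 30, -8, 0, 0, 0, 0], [0, 39, -11, 0, 0, 0, 0], [0, 47, -16, 0, 0, 0, 0], [0, 54, -21, 0, 0, 0, 0], [0, 60, -28, 0, 0, 0, 0], [0, 65, -36, 0, 0, 0, 0], [0, 68, -45, 0, 0, 0, 0], [0, 70, -54, 0, 0, 0, 0], [0, 70, -63, 0, 0, 0, 0], [0, 68, -72, 0, 0, 0, 0], [0, 65, -81, 0, 0, 0, 0], [0, 61, -89, 0, 0, 0, 0], [0, 61, -89, 0, 0, 0, 0]]]'

```text
t: 5.5
position: [0.5324, -0.0834, 0.0604]
tcp_rot: [0.0, 0.67, 0.742, -0.0]
ft_force: [0.4, -1.4, -0.4]
finger_gap: -0.0001
gripper_force: 0.0
```

```bash
python3 - <<'E'
from h import *
np.set_printoptions(precision=4,suppress=True)
W=wcap();C=[W,cap('scene'),cap('side')];print(W['o']['position'],W['o']['ft_force'])
im=[x['img'] for x in C]
cv2.imwrite('pics/e.png',np.hstack([cv2.resize(im[0],(400,300)),cv2.resize(im[1][160:260,190:323],(400,300),interpolation=3)]))
th=np.radians(1.46);R=np.array([[np.cos(th),-np.sin(th)],[np.sin(th),np.cos(th)]]);t=np.array([.4887,-.0519])
for n,c in zip(['wrist','scene','side'],C):
    r=eyes.tip_of(n,'lever_post')
    if r: j=R.T@(onz(c,r[0]['uv'],.092)[:2]-t);print(n,r[0]['p'],r[0]['uv'],j,np.degrees(np.arctan2(j[1],j[0])))
E
```

```text
[ 0.5324 -0.0834  0.0604] [ 0.3877 -1.445  -0.3628]
wrist 0.67 [69.8, 172.8] [-0.0334  0.0082] 166.26802259117227
scene 0.54 [259.6, 203.4] [ 0.0194 -0.0574] -71.33537039031148
side 0.51 [262.8, 178.0] [ 0.0228 -0.0547] -67.40816321632394
```

View pics/e.png

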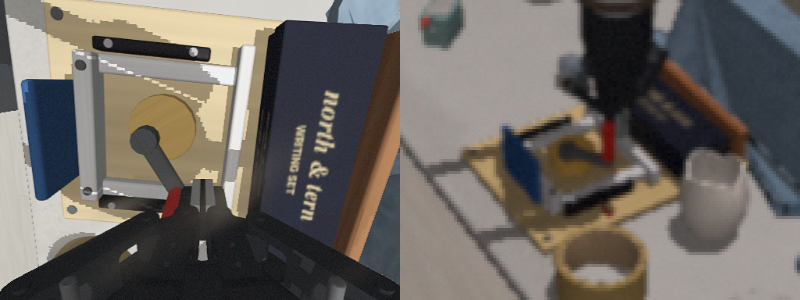

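The post is in contact and the lever points at about -65°, with the mark at -90°. Finishing the arc, then backing off and up to look.

Call:
servo_tool --steps '[[[0, -3, -3, 0, 0, 0, 0], [0, -6, -7, 0, 0, 0, 0], [0, -10, -10, 0, 0, 0, 0], [0, -13, -13, 0, 0, 0, 0], [0, -18, -15, 0, 0, 0, 0], [0, -20, -16, 0, 0, 0, 0], [0, -20, -16, 0, 0, 0, 0], [0, -10, -10, 0, 0, 0, 0], [0, 0, 0, 0, 0, 0, 0], [0, 0, 10, 40, 0, 0, 0], [0, -20, 20, 80, 0, 0, 0], [0, -50, 40, 120, 0, 0, 0], [0, -90, 40, 160, 0, 0, 0], [0, -130, 30, 200, 0, 0, 0], [0, -150, 30, 240, 0, 0, 0], [0, -150, 30, 270, 0, 0, 0], [0, -150, 30, 270, 0, 0, 0]]]'

```text
t: 7.5
position: [0.3836, -0.052, 0.3357]
tcp_rot: [0.004, 0.67, 0.743, 0.001]
ft_force: [0.5, 0.7, -0.2]
finger_gap: 0.0
gripper_force: 0.0
```

```bash
python3 - <<'E'
from h import *
np.set_printoptions(precision=4,suppress=True)
W=wcap();print(W['o']['position'],W['o']['ft_force'])
cv2.imwrite('pics/f.png',cv2.resize(W['img'][40:240,220:480],(780,600),interpolation=3))
th=np.radians(1.46);R=np.array([[np.cos(th),-np.sin(th)],[np.sin(th),np.cos(th)]]);t=np.array([.4887,-.0519])
for n,z in(('lever_post',.092),('push_plate',.05)):
    r=eyes.tip_of('wrist',n)
    if r: p=onz(W,r[0]['uv'],z);j=R.T@(p[:2]-t);print(n,r[0]['p'],r[0]['uv'],p,j,np.degrees(np.arctan2(j[1],j[0])))
E
```

```text
[ 0.3836 -0.052   0.3357] [ 0.4641  0.6832 -0.1871]
lever_post 0.74 [331.8, 206.7] [ 0.4954 -0.1088  0.092 ] [ 0.0053 -0.0571] -84.71311059098896
push_plate 0.94 [287.2, 162.4] [ 0.4297 -0.0602  0.05  ] [-0.0592 -0.0068] -173.41169673720808
```

View pics/f.png

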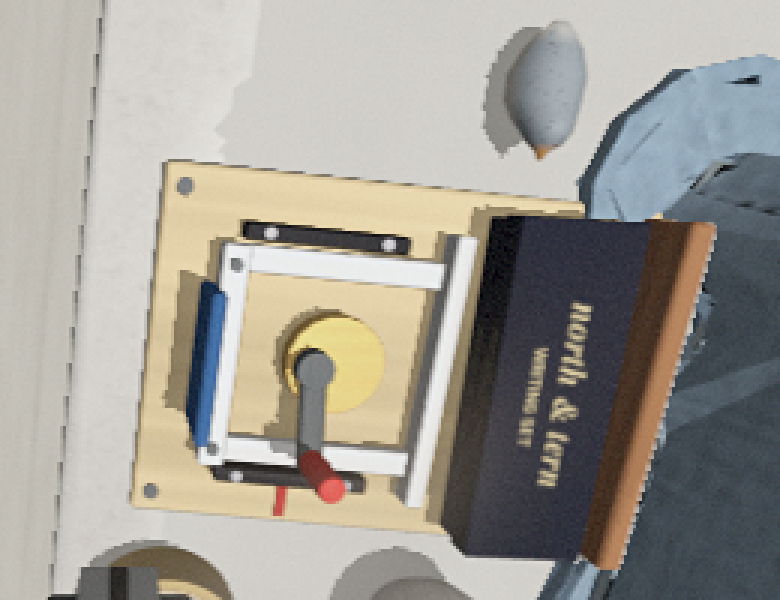

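Now the lever, hub at crop (314,368) and post top at (331,489), points almost at the red mark (279,500). It looks a few degrees short, so I'll compute it.

```bash
python3 - <<'E'
from h import *
np.set_printoptions(precision=4,suppress=True)
W=wcap()
P=lambda u,v,z:onz(W,(220+u/3,40+v/3),z)
A=np.array([(-.085,.095),(-.085,-.095),(0,-.081),(0,0)])
B=np.array([P(164,160,.012),P(132,507,.012),P(280,501,.012),P(314,368,.048)])[:,:2]
a=A-A.mean(0);b=B-B.mean(0);th=np.arctan2((a[:,0]*b[:,1]-a[:,1]*b[:,0]).sum(),(a*b).sum())
R=np.array([[np.cos(th),-np.sin(th)],[np.sin(th),np.cos(th)]]);t=B.mean(0)-R@A.mean(0)
print(np.degrees(th),t,B-A@R.T-t)
# slide directions, case, fence
for n,p in[('post',P(331,489,.092)),('postbase',P(314,458,.044)),('platL',P(219,290,.075)),('platR',P(203,446,.075)),('presL',P(475,238,.034)),('presR',P(418,507,.034)),('fenceL',P(716,224,.057)),('fenceR',P(620,570,.057))]:
    j=R.T@(p[:2]-t);print(n,p,j,np.degrees(np.arctan2(j[1],j[0])))
E
```

```text
1.0556143517376488 [ 0.4838 -0.0538] [[ 0.0011 -0.0023]
 [ 0.0019  0.0024]
 [-0.0009 -0.001 ]
 [-0.0021  0.0009]]
post [ 0.4882 -0.1004  0.092 ] [ 0.0035 -0.0466] -85.7575754656646
postbase [ 0.4906 -0.1     0.044 ] [ 0.0059 -0.0462] -82.69284045247419
platL [ 0.4265 -0.0176  0.075 ] [-0.0566  0.0373] 146.6191899362461
platR [ 0.4291 -0.0909  0.075 ] [-0.0555 -0.036 ] -147.0063114461888
presL [0.5525 0.0164 0.034 ] [0.0699 0.069 ] 44.60018674867654
presR [ 0.5531 -0.124   0.034 ] [ 0.068  -0.0714] -46.420701637430795
fenceL [0.6522 0.0343 0.057 ] [0.17   0.0851] 26.58812710260021
fenceR [ 0.6547 -0.1396  0.057 ] [ 0.1693 -0.0889] -27.70934264668787
```

The lever is at about -84°, so it needs about 5-6° more. I'll nudge it and look again.

Call:
servo_tool --steps '[[[0, 40, -20, -30, 0, 0, 0], [0, 80, -30, -60, 0, 0, 0], [0, 120, -40, -90, 0, 0, 0], [0, 147, -42, -130, 0, 0, 0], [0, 147, -42, -180, 0, 0, 0], [0, 147, -42, -220, 0, 0, 0], [0, 147, -42, -250, 0, 0, 0], [0, 147, -42, -270, 0, 0, 0], [0, 147, -43, -270, 0, 0, 0], [0, 138, -46, -270, 0, 0, 0], [0, 130, -47, -270, 0, 0, 0], [0, 125, -47, -270, 0, 0, 0], [0, 125, -47, -270, 0, 0, 0], [0, 136, -46, -270, 0, 0, 0], [0, 147, -42, -260, 0, 0, 0], [0, 147, -32, -220, 0, 0, 0], [0, 120, -20, -170, 0, 0, 0], [0, 80, 0, -120, 0, 0, 0], [0, 40, 0, -70, 0, 0, 0], [0, 0, 0, -20, 0, 0, 0]]]'

```text
t: 9.7
position: [0.4146, -0.053, 0.2713]
tcp_rot: [0.0, 0.669, 0.743, 0.0]
ft_force: [0.9, -0.3, 0.4]
finger_gap: 0.0
gripper_force: 0.0
```

Call:
servo_tool --steps '[[[0, 0, 0, 20, 0, 0, 0], [0, 0, 0, 20, 0, 0, 0], [0, 0, 0, 20, 0, 0, 0]]]'

```text
t: 10.0
position: [0.4159, -0.0537, 0.2895]
tcp_rot: [0.0, 0.67, 0.743, 0.0]
ft_force: [0.9, -0.2, -0.5]
finger_gap: 0.0001
gripper_force: 0.0
```

```bash
python3 - <<'E'
from h import *
np.set_printoptions(precision=4,suppress=True)
W=wcap();print(W['o']['t'],W['o']['position'],W['o']['ft_force'])
cv2.imwrite('pics/g.png',cv2.resize(W['img'][40:240,220:480],(780,600),interpolation=3))
E
```

```text
10.0 [ 0.4159 -0.0537  0.2895] [ 0.9306 -0.1637 -0.4823]
```

View pics/g.png

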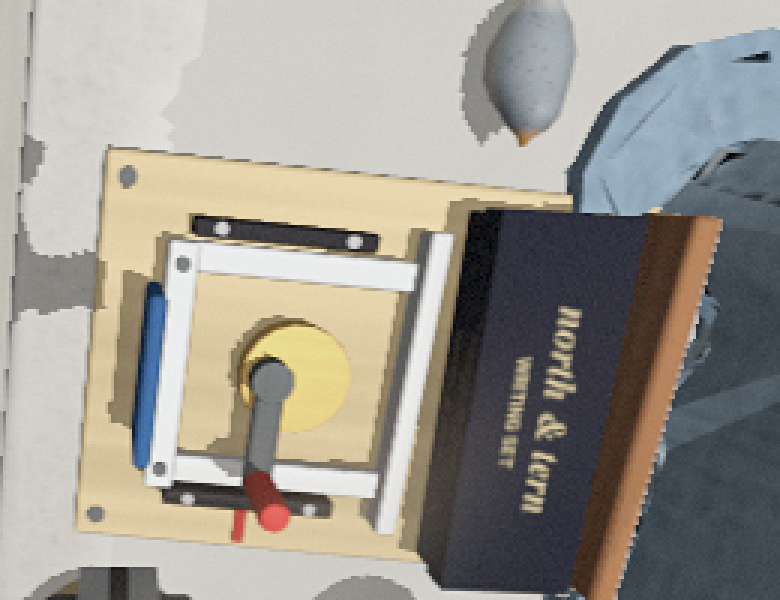

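The lever now runs from the hub at (270,379) to the post top at (275,518), close to the mark at (238,526). Computing the angle and the plate's push pose.

```bash
python3 - <<'E'
from h import *
np.set_printoptions(precision=4,suppress=True)
W=wcap()
P=lambda u,v,z:onz(W,(220+u/3,40+v/3),z)
A=np.array([(-.085,.095),(-.085,-.095),(0,-.081),(0,0)])
B=np.array([P(107,148,.012),P(77,530,.012),P(238,528,.012),P(270,379,.048)])[:,:2]
a=A-A.mean(0);b=B-B.mean(0);th=np.arctan2((a[:,0]*b[:,1]-a[:,1]*b[:,0]).sum(),(a*b).sum())
R=np.array([[np.cos(th),-np.sin(th)],[np.sin(th),np.cos(th)]]);t=B.mean(0)-R@A.mean(0)
print(np.degrees(th),t,B-A@R.T-t)
for n,p in[('post',P(275,518,.092)),('postbase',P(258,479,.044)),('hub',P(270,379,.048)),('platL',P(157,284,.075)),('platR',P(141,468,.075)),('presL',P(452,234,.034)),('presR',P(390,534,.034))]:
    j=R.T@(p[:2]-t);print(n,p,j,np.degrees(np.arctan2(j[1],j[0])))
E
```

```text
0.6045626761148641 [ 0.4875 -0.0566] [[ 0.0008 -0.0011]
 [ 0.0021  0.0022]
 [-0.0005 -0.003 ]
 [-0.0024  0.0019]]
post [ 0.4875 -0.1042  0.092 ] [-0.0005 -0.0476] -90.60541079658871
postbase [ 0.4877 -0.1032  0.044 ] [-0.0003 -0.0465] -90.41514052974118
hub [ 0.4852 -0.0547  0.048 ] [-0.0024  0.0019] 141.07131984927767
platL [ 0.4286 -0.0158  0.075 ] [-0.0585  0.0415] 144.68359648580451
platR [ 0.4309 -0.0937  0.075 ] [-0.0571 -0.0365] -147.38648507966153
presL [0.5579 0.0155 0.034 ] [0.0711 0.0714] 45.11580880292367
presR [ 0.5581 -0.1276  0.034 ] [ 0.0698 -0.0717] -45.78668597706919
```

The lever is at -90° within about 2°, so the cam is low. Going behind the plate.

Call:
servo_tool --steps '[[[0, -20, -2, -10, 0, 0, 0], [0, -44, -2, -40, 0, 0, 0], [0, -44, -2, -80, 0, 0, 0], [0, -44, -2, -120, 0, 0, 0], [0, -44, -2, -160, 0, 0, 0], [0, -44, -2, -190, 0, 0, 0], [0, -44, -2, -220, 0, 0, 0], [0, -44, -2, -236, 0, 0, 0], [0, -44, -2, -236, 0, 0, 0], [0, -35, -2, -236, 0, 0, 0], [0, -25, -2, -236, 0, 0, 0], [0, -16, -2, -236, 0, 0, 0], [0, -16, -2, -236, 0, 0, 0]]]'

```text
t: 11.4
position: [0.401, -0.0559, 0.054]
tcp_rot: [0.0, 0.67, 0.743, 0.0]
ft_force: [0.0, 0.0, -0.5]
finger_gap: -0.0001
gripper_force: 0.0
```

Call:
servo_tool --steps '[[[0, 4, 0, 0, 0, 0, 0], [0, 8, 0, 0, 0, 0, 0], [0, 12, 0, 0, 0, 0, 0], [0, 15, 0, 0, 0, 0, 0], [0, 18, 1, 0, 0, 0, 0], [0, 21, 1, 0, 0, 0, 0], [0, 24, 1, 0, 0, 0, 0], [0, 27, 1, 0, 0, 0, 0], [0, 30, 1, 0, 0, 0, 0], [0, 30, 1, 0, 0, 0, 0]]]'

```text
t: 12.4
position: [0.4298, -0.0548, 0.0534]
tcp_rot: [-0.0, 0.67, 0.743, 0.0]
ft_force: [-0.4, 0.4, -1.2]
finger_gap: -0.0001
gripper_force: 0.4
```

Call:
servo_tool --steps '[[[0, 2, 0, 0, 0, 0, 0], [0, 4, 0, 0, 0, 0, 0], [0, 6, 0, 0, 0, 0, 0]]]'

```text
t: 12.7
position: [0.4355, -0.0547, 0.0534]
tcp_rot: [-0.0, 0.67, 0.742, -0.0]
ft_force: [-4.1, -1.1, 0.3]
finger_gap: -0.0001
gripper_force: 2.2
```

```bash
python3 - <<'E'
from h import *
W=wcap();S=cap('scene')
cv2.imwrite('pics/h.png',np.hstack([cv2.resize(W['img'],(400,300)),cv2.resize(S['img'][160:260,190:323],(400,300),interpolation=3)]))
print(W['o']['ft_force'],W['o']['position'])
E
```

```text
[-4.07796575 -1.14638538  0.26848902] [ 0.43545187 -0.05473988  0.05340135]
```

View pics/h.png

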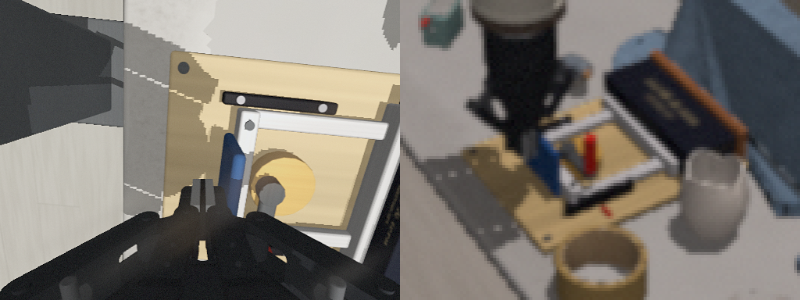

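The slide is moving, with a force of about 4 N, and the presser is nearing the case. Continuing until the end stop shows in the force.

Call:
servo_tool --steps '[[[0, 2, 0, 0, 0, 0, 0], [0, 4, 0, 0, 0, 0, 0], [0, 6, 0, 0, 0, 0, 0], [0, 6, 0, 0, 0, 0, 0]]]'

```text
t: 13.2
position: [0.4377, -0.0547, 0.053]
tcp_rot: [-0.004, 0.67, 0.743, -0.003]
ft_force: [-44.6, -2.6, 28.1]
finger_gap: -0.0001
gripper_force: 23.0
```

The stop was reached at x = 0.4377, as predicted (0.438). Backing off straight and going up to check.

Call:
servo_tool --steps '[[[0, -6, 0, 0, 0, 0, 0], [0, -20, 0, 0, 0, 0, 0], [0, -50, 0, 0, 0, 0, 0], [0, -65, 0, 20, 0, 0, 0], [0, -65, 0, 60, 0, 0, 0], [0, -65, 0, 110, 0, 0, 0], [0, -65, 0, 160, 0, 0, 0], [0, -65, 0, 210, 0, 0, 0], [0, -50, 0, 250, 0, 0, 0], [0, -35, 0, 280, 0, 0, 0], [0, -35, 0, 280, 0, 0, 0], [0, -35, 0, 280, 0, 0, 0], [0, -35, 0, 280, 0, 0, 0]]]'

```text
t: 14.5
position: [0.4058, -0.0547, 0.3325]
tcp_rot: [-0.0, 0.67, 0.742, -0.0]
ft_force: [0.3, 0.3, -0.9]
finger_gap: 0.0003
gripper_force: 0.0
```

```bash
python3 - <<'E'
from h import *
W=wcap();print(W['o']['t'],W['o']['position'],W['o']['ft_force'])
cv2.imwrite('pics/i.png',cv2.resize(W['img'][40:240,220:480],(780,600),interpolation=3))
E
```

```text
14.5 [ 0.4058355  -0.05468584  0.33254785] [ 0.27268076  0.25293304 -0.87050356]
```

View pics/i.png

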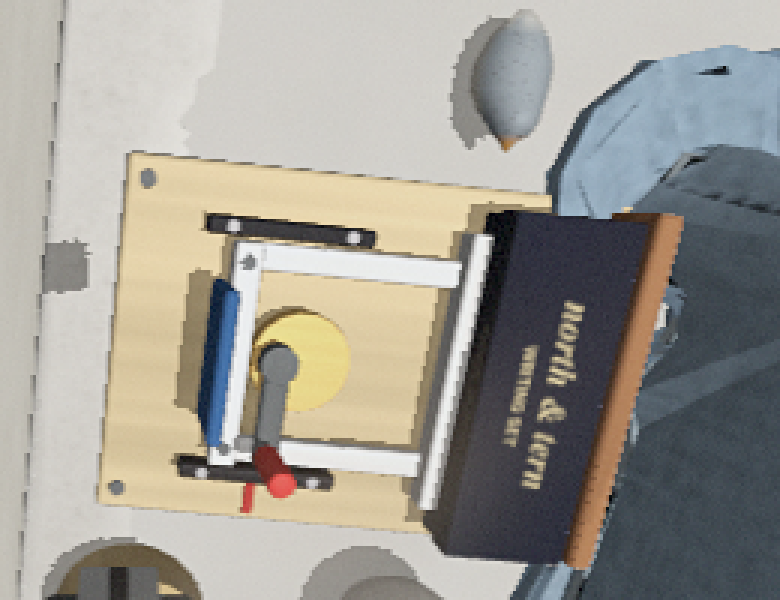

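The slide is forward, with the presser flush along the case and the case along the fence. The lever is still at the mark (post top at (281,485), mark at (247,497)). Checking the travel numerically.

```bash
python3 - <<'E'
from h import *
np.set_printoptions(precision=4,suppress=True)
W=wcap()
P=lambda u,v,z:onz(W,(220+u/3,40+v/3),z)
A=np.array([(-.085,.095),(-.085,-.095),(0,-.081),(0,0)])
B=np.array([P(129,151,.012),P(99,504,.012),P(247,500,.012),P(279,363,.048)])[:,:2]
a=A-A.mean(0);b=B-B.mean(0);th=np.arctan2((a[:,0]*b[:,1]-a[:,1]*b[:,0]).sum(),(a*b).sum())
R=np.array([[np.cos(th),-np.sin(th)],[np.sin(th),np.cos(th)]]);t=B.mean(0)-R@A.mean(0)
print(np.degrees(th),t)
for n,p in[('post',P(281,485,.092)),('platL',P(229,283,.075)),('platR',P(211,444,.075)),('presL',P(493,236,.034)),('presR',P(434,509,.034)),('caseNL',P(516,213,.054)),('caseNR',P(452,553,.054)),('caseFL',P(648,222,.054)),('caseFR',P(569,558,.054))]:
    print(n,p,R.T@(p[:2]-t))
for q,z in(('tape',0),('tulip',0),('bird',0)):
    r=eyes.tip_of('wrist',q)
    if r:print(q,onz(W,r[0]['uv'],z))
E
```

```text
0.587679592103162 [ 0.4885 -0.0572]
post [ 0.4879 -0.1046  0.092 ] [-0.0011 -0.0474]
platL [ 0.4533 -0.0172  0.075 ] [-0.0348  0.0404]
platR [ 0.4554 -0.0931  0.075 ] [-0.0334 -0.0355]
presL [0.5845 0.0153 0.034 ] [0.0968 0.0715]
presR [ 0.5852 -0.128   0.034 ] [ 0.096  -0.0718]
caseNL [0.5844 0.0267 0.054 ] [0.0968 0.083 ]
caseNR [ 0.5911 -0.1445  0.054 ] [ 0.1018 -0.0883]
caseFL [0.6465 0.0291 0.054 ] [0.1589 0.0847]
caseFR [ 0.6525 -0.1409  0.054 ] [ 0.1631 -0.0853]
tape [ 0.4315 -0.2277  0.    ]
tulip [ 0.5811 -0.2148  0.    ]
bird [ 0.5771  0.0888 -0.    ]
```

```bash
python3 -c "
from station import job;print(job.job_done())"
```

```text
the job is handed in; nothing more can be done
None
```

I turned the lever to within about 2° of the red mark, then pushed the slide fully home, about 26 mm to its end stop. The case now lies against the fence: its centre is about right, but its edges read up to about 1.7° askew, more than the end-stop clearance allows (about 0.8°), so I put most of that down to measuring error. The tape, tulip and bird were not moved, the arm is clear above the jig, and I handed the job in at about 14.5 s; no verdict came back.

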